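# Roll a washing-machine pulley into the inspection stand and nip it

## Task

Roll the upright drive pulley along the bench on its rim, over the little ramp and into the seat of the inspection stand; let it truly roll (do not skid or lift it, so its balance weight, now on top, comes round to the underside) and never let it fall over or shove it hard. Then slide the jaw by its black post until it nips the pulley squarely against the fixed cheek, pressing firmly for a moment but not forcing it, and let go, leaving the other things on the bench alone.

Things in the scene. Friction and masses are not known exactly. Their poses are not given: they have to be found in the camera images.
- pulley: Aluminium grooved belt pulley on its rim: 110 mm diameter, 26 mm wide, about 0.5 kg, steel hub boss 30 mm in diameter sticking out 12 mm from both faces. Origin at its centre, 55 mm above the bench; x axis = axle (y, z turn as it rolls). Starts 150 to 220 mm from the seat, on the stand's -y side. A push on the boss rolls it easily; rubbing the rim hinders it. Over 20 N from the arm is too hard.
- pulley_weight (a point): Small dark steel balance weight, 20 x 11 mm, let into both faces of the pulley near the rim, 45 mm from the axle; the point lies in the middle of the pulley's width. Starts straight above the axle; after true rolling to the seat it is well below it. The pulley's axle starts within 0.02 rad of the stand's x axis, its centre within 3 mm sideways of the stand's y axis.
- stand: Low steel inspection stand fixed to the bench; origin on the bench in the middle of the seat. The pulley rolls in along the stand's +y. Fixed cheek on the +x side: upright plate 34 mm high, inner face at x = +23 mm, from y = -40 to +50 mm. Sliding jaw on the -x side. All but the jaw's post is lower than 35 mm, below the seated pulley's boss (underside 40 mm up).
- seat (a point): Middle of the seat, on the bench (same place and axes as the stand). A ramp across the lane rises from the bench at y = -45 mm to a crest 3.5 mm high at y = -20 mm, then drops to the bench; a stop bar 12 mm high has its near face at y = +34.5 mm. Between crest and bar the pulley stands on the bench, centre at y = 0 within 1 mm.
- jaw: Sliding jaw; its steel face block is 15 x 44 x 31 mm, top 34 mm up. Origin at bench level under the middle of the pressing face, which looks to the stand's +x. Slides along stand x from -45 mm (open) to +10 mm; starts at -45 to -33 mm. With the pulley nipped against the cheek, the pulley's centre is at stand x = +10 mm and this origin at -3 mm. Must bear on the pulley with over 6 N for a moment; over 25 N is forcing it.
- jaw_grip (a point): Point on the axis of the jaw's upright black round post, 58 mm above the bench; post 16 mm in diameter, free from 15 to 80 mm above the bench, 90 mm behind the pressing face. It moves with the jaw. Sliding the jaw takes about 4 N and it stays where left; pushing the seated pulley sideways to the cheek takes 2 to 6 N more.
- wrench: Bystander, to be left alone: open-end wrench, 190 mm long, lying flat.
- bearing: Bystander, to be left alone: steel ball-bearing ring, 52 mm across, 15 mm high, lying flat.
- screwdriver: Bystander, to be left alone: screwdriver, 200 mm long, lying flat.
- grease: Bystander, to be left alone: round grease tub, 72 mm across, 65 mm high.
- hammer: Bystander, to be left alone: hammer, 260 mm long, lying flat.
- collar: Bystander, to be left alone: dark steel collar ring, 38 mm across, 12 mm high.
- bitbox: Bystander, to be left alone: small cardboard box, 70 x 110 x 35 mm.

How it is judged:
By the outcome, as a careful person would: the job done as asked, in the order asked, and still so for the second after the job is handed in, with the robot touching nothing.
It also fails if it takes over 72 s, if anything falls off the work surface, if the arm or the gripper's body presses on something with over 40 N, if the wrist force passes 120 N, or if a joint passes its speed limit or range.

## Robot

A 6-joint arm with a two-finger parallel gripper is mounted at the origin on the work surface. World frame = base frame: x ahead of the robot, y to its left, z up, the work surface at z = 0. Lengths are in mm, angles in rad, forces in N, time in s.
With the tool pointing down it reaches from about 275 to 825 mm from the base axis. Payload 5.2 kg.
Tool frame: the origin (TCP) lies at the very end of the fingers, on their centre line; the grasp point (between the pads) lies 19 mm behind it; z points along the fingers, y is the direction in which the jaws open and shut (so a half turn about z gives the same grasp; the last joint's range is limited). The gripper opens to 93 mm and grips with 3 to 60 N. Pads are 15 mm wide; open, the fingers measure 128 mm over their backs; the gripper's body (75 mm by 188 mm) begins 65 mm behind the grasp point.
Start: joints at [-1.374, 0.259, 1.535, -0, 1.348, -0.203], TCP at [214.099, -506.623, 218.653] pointing down, gripper open.
Joint ranges: [-3.14, 3.14], [-0.91, 2.08], [0.19, 2.58], [-1.22, 4.36], [0.22, 2.71], [-3.12, 3.12]. Speed limits (rad/s): [2.57, 2.57, 3.14, 3.14, 3.14, 3.14].

## Interface

Orientations are given as [roll, pitch, yaw] about the fixed x, y, z axes, in that order (R = Rz(yaw) Ry(pitch) Rx(roll)).
In Python, from bench import robot gives the robot as it stands. The module is installed in compiled form; this text tells all that it offers. Calls block until the motion is done:
- robot.move_ptp(position, orientation): joint-space move of the TCP to a pose.
- robot.move_linear(position, ori=None, speed=150, f_stop=None): straight line of the TCP; ori=None keeps the orientation; speed is the mean speed in mm/s. With f_stop (N) it stops when the force on the tool has changed by that much, and returns True; else False.
- robot.move_j(angles): joint-space move.
- robot.move_gripper(opening): opening from 0.0 (shut) to 1.0 (fully open); the grip force is fixed at half the most; returns when the fingers have stopped.
- robot.sleep(seconds).
- robot.inverse_kinematics(position, orientation): joint angles nearest the present ones, or None.
- robot.get_image(name): name is "side" or "top"; returns a dict with "img" (480x640x3 uint8, blue, green, red), "fovy" (degrees; the focal length in pixels is half the picture's height over the tangent of half this angle, whatever the lens; pixels are square), "cx", "cy" (the principal point, pixels), "eye" and "orientation" of the camera in the world. Camera axes: x right, y down, z forward; pixel columns grow to the right and rows downward; lengths in mm; the calibration is good to about 2 mm. A picture is of the moment at which its call begins. There is no depth.
A pose or a line that the arm cannot do raises robot.MotionError and nothing moves.
- robot.hand_in(): hands the job in, once; it reports no verdict.
Readings, each from a call of its own:
- robot.current_t(): time.
- robot.current_qpos(): joint angles.
- robot.current_joint_vel(): joint speeds.
- robot.current_joint_efforts(): joint torques, N m.
- robot.current_tcp_pos(): TCP position.
- robot.current_eef_rot(): TCP orientation.
- robot.current_contact_force(): force on the tool from outside, world axes, zero at the start.
- robot.current_ft_torque(): the same for the moment, N m.
- robot.current_gripper_width(): opening from 0.0 (shut) to 1.0 (fully open).
Only numpy, scipy, OpenCV 4.12 (cv2) and the standard library are available. Lean on these libraries where they do the work, as an engineer would, in place of code of your own. Each camera call takes 0.05 s, during which the arm holds its last target.

## Working session

There is one attempt and no reset: what is moved stays moved. The work goes in short steps, each a Python script; the robot and the scene stay as the last script left them, time stands still between calls to the robot, and variables do not carry over. Pictures are saved under pics/ and viewed, and the job is handed in when it is done.

```bash
mkdir -p pics; python3 - <<'E'
from bench import robot
import cv2
for n in("side","top"):
    d=robot.get_image(n); cv2.imwrite(f"pics/{n}0.png",d["img"]); print(n,{k:v for k,v in d.items() if k!="img"})
print(robot.current_t(),robot.current_tcp_pos(),robot.current_eef_rot())
E
```

```text
side {'fovy': 47.90627299053505, 'cx': 324.5338801633883, 'cy': 235.0053832515503, 'eye': array([376.75260225, 715.34571237, 810.69706308]), 'orientation': array([-2.3126841 ,  0.0168746 , -2.95039214])}
top {'fovy': 57.90778378331395, 'cx': 320.0246739328282, 'cy': 247.6000443492254, 'eye': array([ 452.89904098,  -58.64691914, 1117.73242584]), 'orientation': array([-3.04712249,  0.01076439, -1.54192962])}
0.1 [ 214.0013632  -506.14906321  217.92436808] [-3.14003352e+00 -3.33560685e-04  3.99749187e-01]
```

View pics/side0.png

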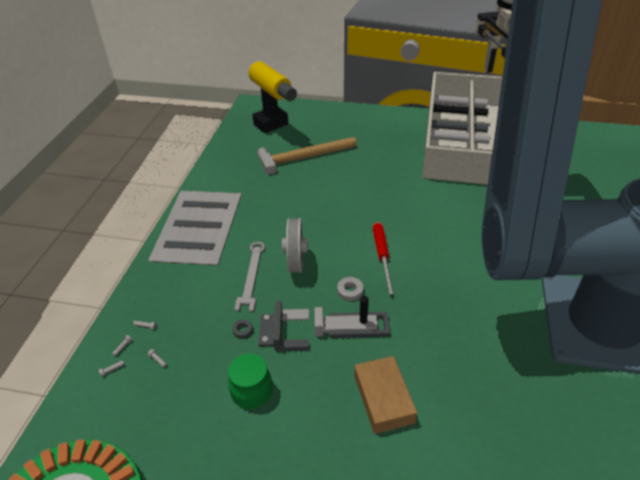

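View pics/top0.png

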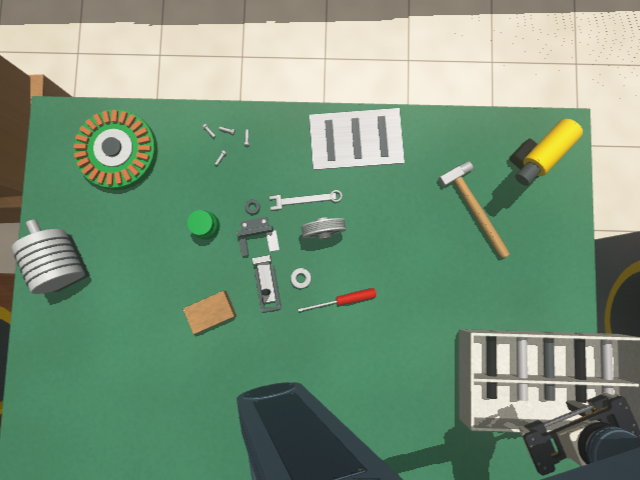

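The top view shows the pulley near (323,228), the stand near (258,245) and the post near (266,293). The wrench and bearing lie on either side of the lane. I'll enlarge both views.

```bash
python3 - <<'E'
import cv2
a=cv2.imread("pics/top0.png")[180:330,220:400]; cv2.imwrite("pics/top0z.png",cv2.resize(a,None,fx=4.4,fy=4,interpolation=cv2.INTER_CUBIC) if 0 else cv2.resize(a,None,fx=4,fy=4,interpolation=cv2.INTER_CUBIC))
a=cv2.imread("pics/side0.png")[205:355,225:405]; cv2.imwrite("pics/side0z.png",cv2.resize(a,None,fx=4,fy=4,interpolation=cv2.INTER_CUBIC))
E
```

```text
(no output)
```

View pics/top0z.png

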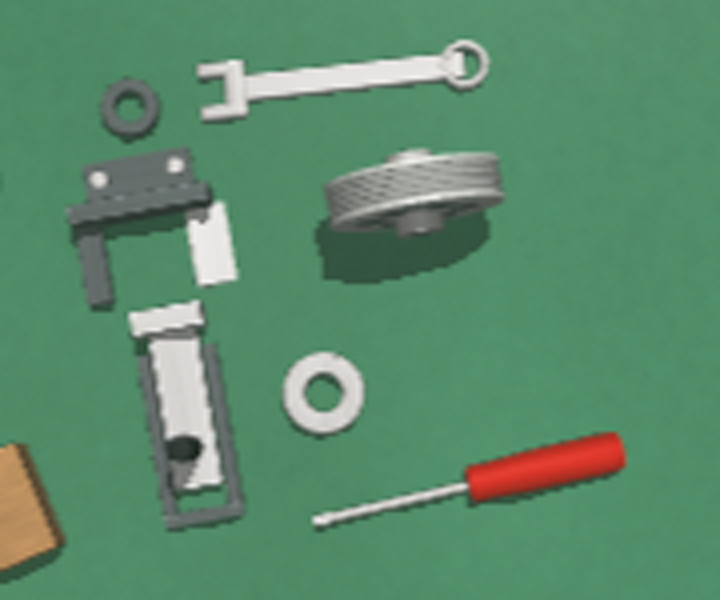

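View pics/side0z.png

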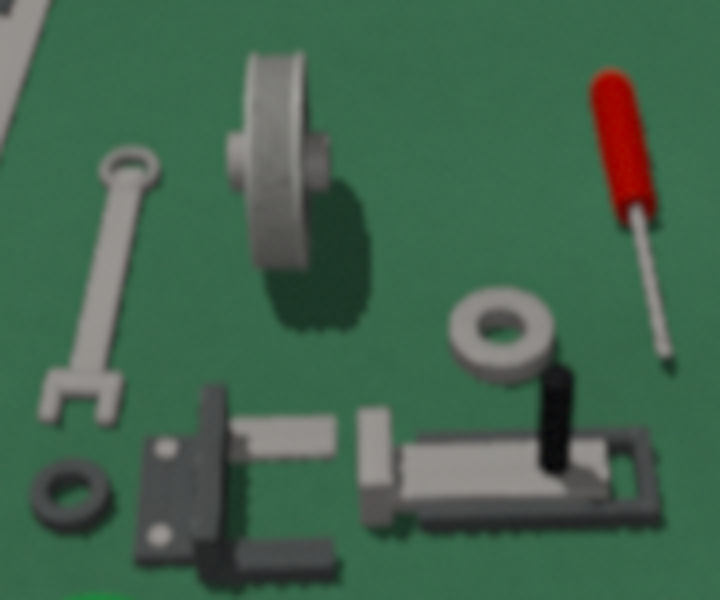

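```bash
cat > h.py <<'E'
import numpy as np, json
from scipy.spatial.transform import Rotation as R
CAM={'side':dict(f=47.90627299053505,c=(324.5338801633883,235.0053832515503),e=[376.75260225,715.34571237,810.69706308],o=[-2.3126841,0.0168746,-2.95039214]),
'top':dict(f=57.90778378331395,c=(320.0246739328282,247.6000443492254),e=[452.89904098,-58.64691914,1117.73242584],o=[-3.04712249,0.01076439,-1.54192962])}
def ray(n,p):
    C=CAM[n]; f=240/np.tan(np.radians(C['f']/2))
    d=R.from_euler('xyz',C['o']).as_matrix()@np.array([(p[0]-C['c'][0])/f,(p[1]-C['c'][1])/f,1]); return np.array(C['e']),d
def pl(n,p,z):
    e,d=ray(n,p); return (e+d*(z-e[2])/d[2])
def proj(n,X):
    C=CAM[n]; f=240/np.tan(np.radians(C['f']/2))
    v=R.from_euler('xyz',C['o']).as_matrix().T@(np.array(X)-C['e']); return np.array([C['c'][0]+f*v[0]/v[2],C['c'][1]+f*v[1]/v[2]])
zt=lambda a,b:((a+.5)/4-.5+220,(b+.5)/4-.5+180)
zs=lambda a,b:((a+.5)/4-.5+225,(b+.5)/4-.5+205)
E
python3 - <<'E'
from h import *
np.set_printoptions(precision=1,suppress=True)
P=lambda s,n,p,z:print(s,n,pl(n,p,z))
# top features
P('ramp far-left','top',zt(187,208),3);P('ramp right top','top',zt(225,202),0);P('ramp right bot','top',zt(238,278),0);P('ramp left bot','top',zt(200,285),3.5)
P('block TL','top',zt(128,316),34);P('block TR','top',zt(201,302),34)
P('cheek L in','top',zt(72,224),34);P('cheek R in','top',zt(211,197),34)
P('post top','top',zt(183,447),80);P('post top','side',zs(557,374),80);P('post base','side',zs(553,470),12)
P('rail R top','top',zt(208,345),12);P('rail R bot','top',zt(240,515),12)
P('rail L top','top',zt(142,358),12);P('rail L bot','top',zt(168,525),12)
P('side block far','side',zs(390,408),34);P('side block near','side',zs(392,515),34)
P('side ramp nearright','side',zs(336,456),3.5);P('farright','side',zs(336,416),0);P('farleft','side',zs(238,418),0)
P('side bar right far','side',zs(336,540),12)
P('side cheek far','side',zs(226,386),34);
# pulley
P('pul rim L ctr','top',zt(333,210),55);P('pul rim R ctr','top',zt(500,180),55)
P('boss far','top',zt(409,152),55);P('boss near','top',zt(418,234),55)
P('side pul top','side',zs(277,55),110);P('side pul bottom','side',zs(283,268),0)
P('side boss L','side',zs(228,160),55);P('side boss R','side',zs(330,163),55)
P('bear','top',zt(323,393),15);P('wr end','top',zt(465,64),5);P('wr jaw','top',zt(220,120),5)
E
```

```text
ramp far-left top [595.9  96.7   3. ]
ramp right top top [600.9  72.6   0. ]
ramp right bot top [551.5  62.2   0. ]
ramp left bot top [546.   86.2   3.5]
block TL top [522.7 126.7  34. ]
block TR top [532.8  81.2  34. ]
cheek L in top [579.7 164.5  34. ]
cheek R in top [599.3  77.5  34. ]
post top top [442.5  82.5  80. ]
post top side [440.2  85.5  80. ]
post base side [439.9  85.2  12. ]
rail R top top [507.   78.5  12. ]
rail R bot top [400.1  54.   12. ]
rail L top top [497.5 120.3  12. ]
rail L bot top [392.5  99.3  12. ]
side block far side [517.6  80.   34. ]
side block near side [504.9 140.1  34. ]
side ramp nearright side [542.7  88.4   3.5]
farright side [548.6  61.7   0. ]
farleft side [595.   71.3   0. ]
side bar right far side [530.8 142.   12. ]
side cheek far side [596.2  80.5  34. ]
pul rim L ctr top [590.4  -0.8  55. ]
pul rim R ctr top [ 611.9 -103.4   55. ]
boss far top [627.9 -46.7  55. ]
boss near top [577.  -53.7  55. ]
side pul top side [603.1 -70.7 110. ]
side pul bottom side [596.5 -30.    0. ]
side boss L side [626.5 -48.4  55. ]
side boss R side [574.9 -55.2  55. ]
bear top [478.5   3.9  15. ]
wr end top [695.1 -81.    5. ]
wr jaw top [653.8  77.3   5. ]
```

```bash
python3 - <<'E'
from h import *
import cv2
np.set_printoptions(precision=3,suppress=True)
for n,(x0,x1,y0,y1) in dict(top=(298,350,212,243),side=(278,312,212,276)).items():
    im=cv2.imread(f"pics/{n}0.png"); hsv=cv2.cvtColor(im,cv2.COLOR_BGR2HSV)
    m=((hsv[...,1]<90)&(hsv[...,2]>60)).astype(np.uint8); w=np.zeros_like(m); w[y0:y1,x0:x1]=1; m*=w
    c=max(cv2.findContours(m,0,1)[0],key=cv2.contourArea)
    print(n,cv2.boundingRect(c),cv2.contourArea(c),cv2.minAreaRect(c))
    big=cv2.resize(im[y0:y1,x0:x1],None,fx=12 if n=='top' else 8,fy=12 if n=='top' else 8,interpolation=cv2.INTER_CUBIC); cv2.imwrite(f"pics/{n}pul.png",big)
# overlay prediction
t=.212; xh=np.array([np.cos(t),np.sin(t)]); yh=np.array([-np.sin(t),np.cos(t)]); O=np.array([567.3,111.4])
W=lambda x,y,z:np.r_[O+x*xh+y*yh,z]
for n,(x0,y0) in dict(top=(220,180),side=(225,205)).items():
    im=cv2.imread(f"pics/{n}0z.png")
    def pt(x,y,z,c):
        p=(proj(n,W(x,y,z))-[x0,y0]+.5)*4-.5; cv2.circle(im,tuple(int(round(v)) for v in p),3,c,-1)
    for y in(-40,50): pt(23,y,34,(0,0,255))
    for y in (-22,22): pt(-39,y,34,(255,0,0))
    for x in(-15,15): pt(x,-45,0,(0,255,255)); pt(x,34.5,12,(0,255,255))
    pt(-129,0,80,(0,128,255))
    for x in(-25,25): pt(x,-166,55,(255,0,255))
    for x in(-13,13):
        for a in np.arange(0,6.28,.3): pt(x,-166+55*np.cos(a),55+55*np.sin(a),(255,0,255))
    cv2.imwrite(f"pics/{n}ov.png",im)
E
```

```text
top (301, 217, 46, 23) 726.0 ((323.5, 228.0), (22.0, 45.0), 90.0)
side (281, 217, 27, 56) 959.5 ((294.0, 244.5), (55.0, 26.0), 90.0)
```

View pics/topov.png

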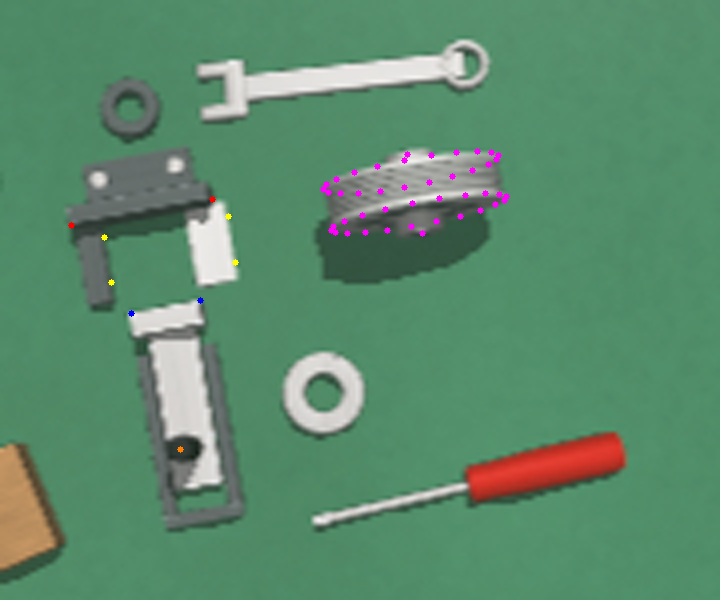

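View pics/sideov.png

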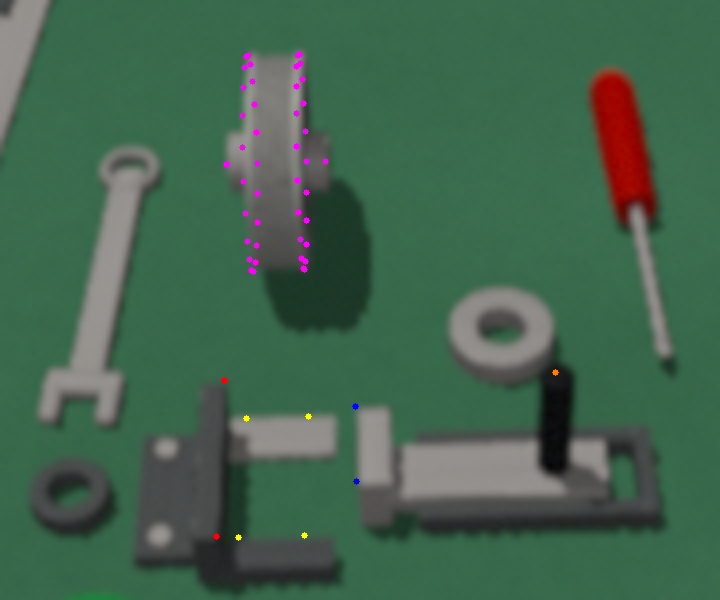

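Projected with stand origin (567.3, 111.4) and yaw 0.212, the model matches both views to about 1–2 mm. The pulley sits at stand y ≈ −166. My plan is to straddle the disc with the fingers and push both boss ends from behind.

```bash
cat >> h.py <<'E'
t=.212; xh=np.array([np.cos(t),np.sin(t)]); yh=np.array([-np.sin(t),np.cos(t)]); O=np.array([567.3,111.4])
W=lambda x,y,z:list(np.r_[O+x*xh+y*yh,z])
def S(p): p=np.array(p); d=p[:2]-O; return np.round([d@xh,d@yh,p[2]],2)
E
python3 - <<'E'
from h import *
from bench import robot
for yaw in (t+np.pi/2,t-np.pi/2):
  for p in (W(-.5,-212,200),W(-.5,-212,46),W(-.5,-25,46),W(-150,0,50),W(-150,0,130)):
    q=robot.inverse_kinematics(p,[np.pi,0,yaw]); print(yaw,None if q is None else np.round(q,2))
E
```

```text
1.7827963267948965 [-0.34  0.39  1.39  0.    1.36 -0.55]
1.7827963267948965 [-0.34  0.54  1.57  0.    1.04 -0.55]
1.7827963267948965 [-0.04  0.48  1.68 -0.    0.99 -0.25]
1.7827963267948965 [-0.07  0.25  2.04 -0.    0.86 -0.29]
1.7827963267948965 [-0.07  0.13  1.94  0.    1.08 -0.29]
-1.3587963267948966 [-0.34  0.39  1.39 -0.    1.36  2.59]
-1.3587963267948966 [-0.34  0.54  1.57 -0.    1.04  2.59]
-1.3587963267948966 [-0.04  0.48  1.68 -0.    0.99  2.89]
-1.3587963267948966 [-0.07  0.25  2.04 -0.    0.86  2.86]
-1.3587963267948966 [-0.07  0.13  1.94 -0.    1.08  2.86]
```

```bash
python3 - <<'E'
from h import *
from bench import robot
import cv2
ori=[np.pi,0,t+np.pi/2]
robot.move_ptp(W(-.5,-225,200),ori)
robot.move_gripper(0.42)
robot.move_linear(W(-.5,-225,130),speed=150)
print(robot.current_gripper_width(),S(robot.current_tcp_pos()),robot.current_contact_force(),robot.current_t())
print(robot.move_linear(W(-.5,-225,46),speed=60,f_stop=8))
print(S(robot.current_tcp_pos()),robot.current_contact_force(),robot.current_t())
for n,(x0,y0) in dict(top=(250,160),side=(220,170)).items():
    im=robot.get_image(n)["img"][y0:y0+150,x0:x0+180]; cv2.imwrite(f"pics/{n}1.png",cv2.resize(im,None,fx=4,fy=4,interpolation=cv2.INTER_CUBIC))
E
```

```text
0.4199679612740943 [-1.5000e-01 -2.2521e+02  1.3051e+02] [-0.2859981   0.95684928  0.54192402] 3.7417
False
[-2.2000e-01 -2.2519e+02  4.6470e+01] [ 0.30185282  0.17311862 -0.57057112] 5.2917
```

View pics/top1.png

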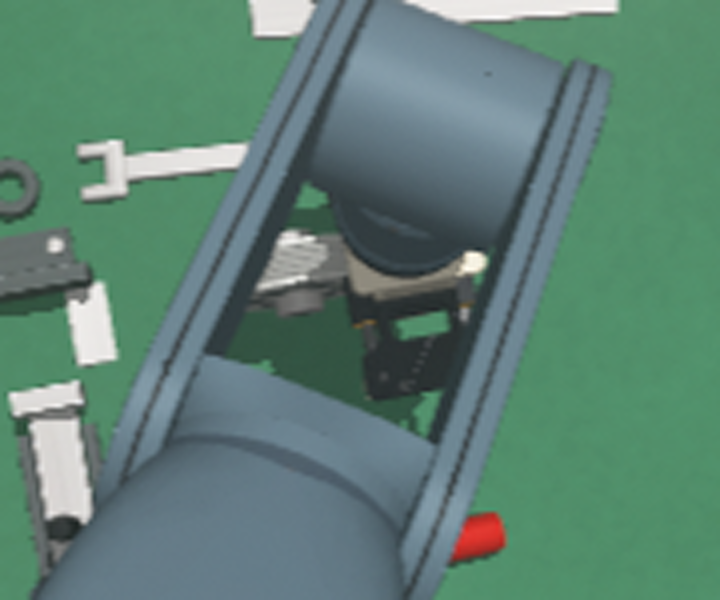

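View pics/side1.png

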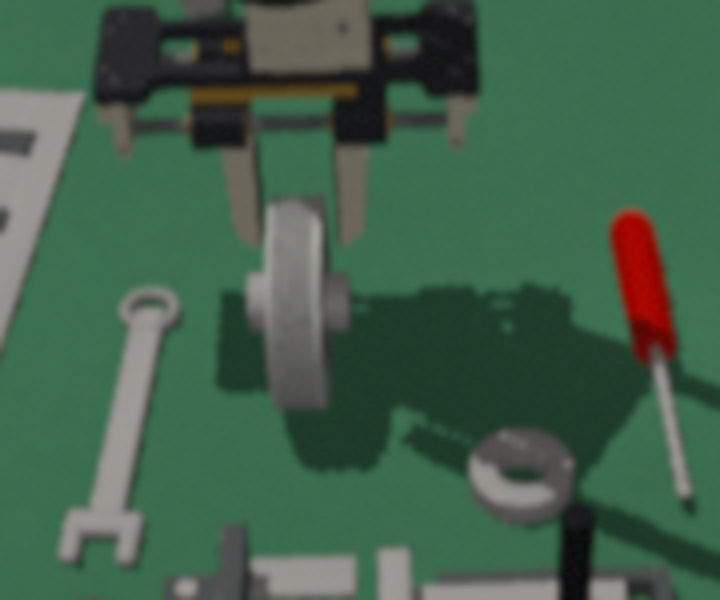

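The fingers straddle the disc: finger mid is at zoom column 299 and the bosses' mid at 298.5, with gaps on both sides. Now I'll roll it.

```bash
python3 - <<'E'
from h import *
from bench import robot
import cv2
print(robot.move_linear(W(-.5,-193,46),speed=40,f_stop=6))
def pic(k):
    im=robot.get_image("side")["img"][170:350,220:400]; cv2.imwrite(f"pics/side{k}.png",cv2.resize(im,None,fx=3,fy=3,interpolation=cv2.INTER_CUBIC))
for k,(y,v) in enumerate([(-170,20),(-140,30)]):
    print(robot.move_linear(W(-.5,y,46),speed=v,f_stop=8),S(robot.current_tcp_pos()),np.round(robot.current_contact_force(),2),robot.current_t())
    pic(f"2_{k}")
a=[cv2.imread(f"pics/side2_{k}.png") for k in(0,1)]; a=cv2.hconcat(a); cv2.imwrite("pics/side2.png",cv2.resize(a,(800,400)))
E
```

```text
False
False [  -0.52 -170.12   45.98] [-0.07  1.24 -0.03] 7.6417
False [  -0.46 -140.18   46.  ] [-0.61 -0.04 -0.53] 8.8417
```

View pics/side2.png

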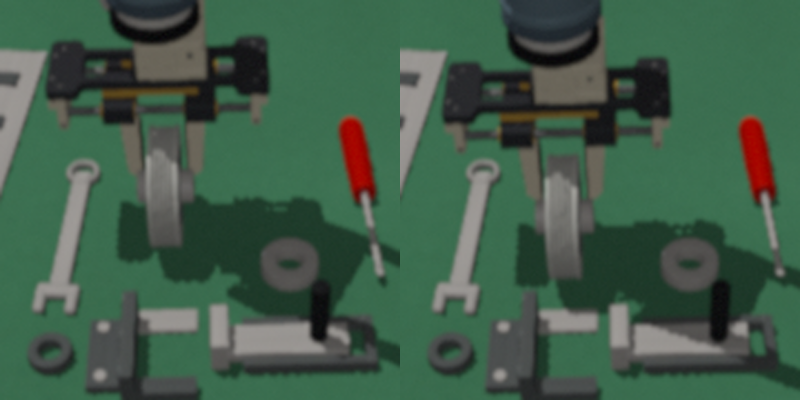

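It is rolling upright with the pulley centred between the fingers. Continuing to the ramp and over it.

```bash
python3 - <<'E'
from h import *
from bench import robot
import cv2
def pic(k):
    im=robot.get_image("side")["img"][170:350,220:400]; cv2.imwrite(f"pics/side{k}.png",cv2.resize(im,None,fx=3,fy=3,interpolation=cv2.INTER_CUBIC))
for k,(y,v) in enumerate([(-88,30),(-30,25)]):
    print(robot.move_linear(W(-.5,y,46),speed=v,f_stop=8),S(robot.current_tcp_pos()),np.round(robot.current_contact_force(),2),robot.current_t())
    if k: robot.sleep(.5)
    pic(f"3_{k}")
a=[cv2.imread(f"pics/side3_{k}.png") for k in(0,1)]; a=cv2.hconcat(a); cv2.imwrite("pics/side3.png",cv2.resize(a,(800,400)))
E
```

```text
False [ -0.5  -88.19  45.99] [-0.11  0.35 -0.24] 10.775
False [ -0.46 -30.1   46.03] [ 0.48 -0.59  0.21] 13.2917
```

View pics/side3.png

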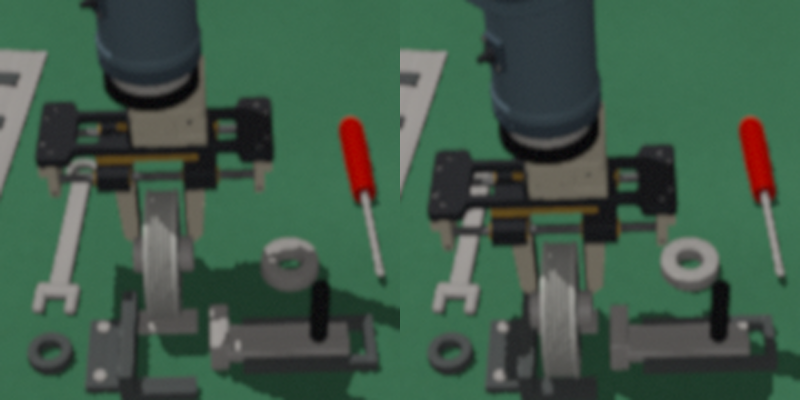

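It appears to have dropped into the seat. I'll lift the fingers straight up, clear of the bosses, and check.

```bash
python3 - <<'E'
from h import *
from bench import robot
import cv2
robot.move_linear(W(-.5,-36,46),speed=60)
robot.move_linear(W(-.5,-36,135),speed=120)
robot.move_linear(W(-190,-5,135),speed=250)
print(robot.current_t())
im=robot.get_image("side")["img"]; cv2.imwrite("pics/side4.png",cv2.resize(im[205:355,225:405],None,fx=4,fy=4,interpolation=cv2.INTER_CUBIC))
im=robot.get_image("top")["img"]; cv2.imwrite("pics/top4.png",cv2.resize(im[180:330,200:400],None,fx=4,fy=4,interpolation=cv2.INTER_CUBIC))
E
```

```text
15.9
```

View pics/side4.png

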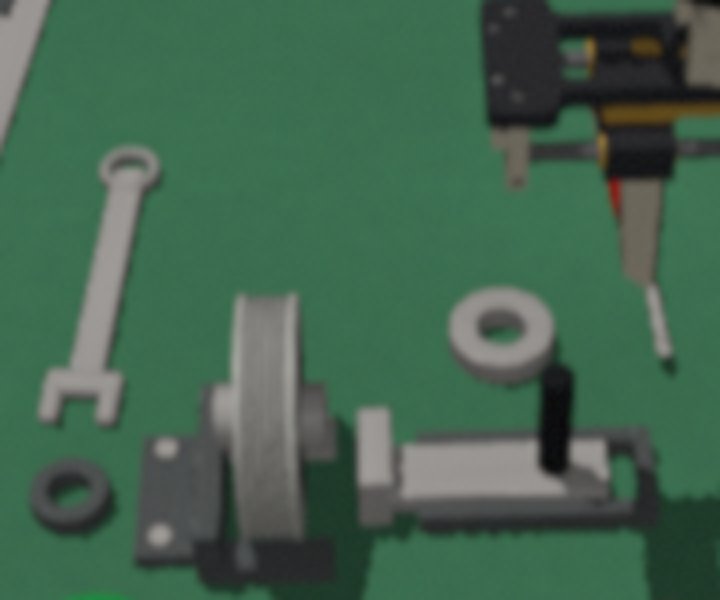

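View pics/top4.png

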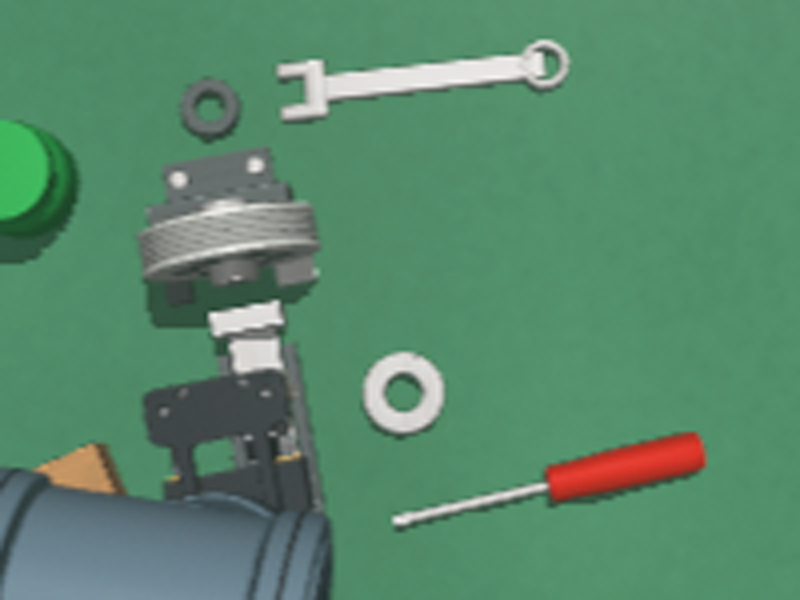

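```bash
python3 - <<'E'
from h import *
from bench import robot
z=lambda a,b:((a+.5)/4-.5+200,(b+.5)/4-.5+180)
a=pl('top',z(141,248),55);b=pl('top',z(318,230),55);print('rim mid stand',S((a+b)/2))
for p in((222,203),(236,283)):print(S(pl('top',z(*p),55)))
print(S((pl('side',zs(212,410),55)+pl('side',zs(336,420),55))/2))
ori=[np.pi,0,t]
for o in(t,t+np.pi):
  for x in(-190,-160,-105): 
    q=robot.inverse_kinematics(W(x,0,45),[np.pi,0,o]);print(o,None if q is None else np.round(q,2))
E
```

```text
rim mid stand [2.04e+00 3.00e-02 5.50e+01]
[24.98  0.82 55.  ]
[-25.57   0.69  55.  ]
[-2.76 -0.39 55.  ]
0.212 [-0.1   0.19  2.13 -0.    0.82  1.25]
0.212 [-0.08  0.24  2.06 -0.    0.84  1.28]
0.212 [-0.05  0.32  1.94 -0.    0.88  1.31]
3.3535926535897933 [-0.1   0.19  2.13  0.    0.82 -1.89]
3.3535926535897933 [-0.08  0.24  2.06  0.    0.84 -1.86]
3.3535926535897933 [-0.05  0.32  1.94  0.    0.88 -1.83]
```

The pulley is seated (stand y = 0 within 1 mm, x ≈ 0) and upright. Next I'll push the jaw's post with closed fingers.

```bash
python3 - <<'E'
from h import *
from bench import robot
robot.move_ptp(W(-175,0,135),[np.pi,0,t])
robot.move_gripper(0.0)
robot.move_linear(W(-165,0,135),speed=100)
print(robot.move_linear(W(-165,0,47),speed=100,f_stop=10),robot.current_t())
def F(): 
    f=np.array(robot.current_contact_force()); return np.round([f[:2]@xh,f[:2]@yh,f[2]],2)
print(F())
x=-150
print(robot.move_linear(W(x,0,47),speed=40,f_stop=8),S(robot.current_tcp_pos()),F())
print(robot.move_linear(W(-135,0,47),speed=12,f_stop=12),S(robot.current_tcp_pos()),F(),robot.current_t())
print(robot.move_linear(W(-122,0,47),speed=12,f_stop=12),S(robot.current_tcp_pos()),F(),robot.current_t())
E
```

```text
False 19.475
[ 0.1  -0.68  0.2 ]
False [-1.4989e+02  3.0000e-02  4.6960e+01] [-0.22 -0.1   0.39]
False [-1.3512e+02  8.0000e-02  4.6880e+01] [-2.86  0.65 -0.67] 21.4
False [-1.2199e+02  1.0000e-02  4.6980e+01] [-3.32  1.21 -2.25] 22.6333
```

```bash
python3 - <<'E'
from h import *
from bench import robot
def F(): 
    f=np.array(robot.current_contact_force()); return np.round([f[:2]@xh,f[:2]@yh,f[2]],2)
for x in np.arange(-121,-111.9,1):
    s=robot.move_linear(W(x,0,47),speed=6,f_stop=9)
    print(s,S(robot.current_tcp_pos()),F(),round(robot.current_t(),2))
E
```

```text
False [-120.98   -0.     46.98] [-4.29  2.01 -3.83] 22.95
False [-120.73   -0.     46.99] [-5.53 -0.35  0.11] 23.27
False [-1.1988e+02  3.0000e-02  4.6970e+01] [-5.95  1.64  0.25] 23.58
False [-118.9    -0.     46.99] [-6.73  0.4   0.55] 23.9
False [-1.1791e+02  2.0000e-02  4.6960e+01] [-6.71 -0.33  0.07] 24.22
False [-1.1688e+02  2.0000e-02  4.6980e+01] [-5.78  0.79  1.74] 24.53
False [-1.1589e+02  1.0000e-02  4.6980e+01] [-6.37  0.23  1.02] 24.85
False [-1.1492e+02  1.0000e-02  4.6970e+01] [-6.65  0.74  0.96] 25.17
False [-1.1391e+02  1.0000e-02  4.6970e+01] [-6.9   0.28  0.68] 25.48
False [-1.129e+02  2.000e-02  4.697e+01] [-6.6   0.32  0.36] 25.8
```

```bash
python3 - <<'E'
from h import *
from bench import robot
def F(): 
    f=np.array(robot.current_contact_force()); return np.round([f[:2]@xh,f[:2]@yh,f[2]],2)
x=-112.9
while x<-104:
    x+=.3
    s=robot.move_linear(W(x,0,47),speed=4,f_stop=9)
    robot.sleep(.05); f=F()
    print(s,S(robot.current_tcp_pos())[0],f,round(robot.current_t(),2))
    if f[0]<-13.5: break
E
```

```text
False -112.89 [-5.66  1.56 -0.66] 26.15
False -112.91 [-5.96  0.83 -0.1 ] 26.45
False -112.77 [-7.32  0.04  0.32] 26.75
False -112.54 [-6.57  0.48  0.72] 27.05
False -112.23 [-7.42  0.8   0.48] 27.35
False -111.95 [-6.31  0.19  0.92] 27.65
False -111.58 [-6.8   0.84  0.35] 27.95
False -111.36 [-7.32  0.88  1.04] 28.25
False -111.03 [-5.83  0.38  1.09] 28.55
False -110.77 [-7.77  1.9   0.58] 28.85
False -110.56 [-7.31  0.38  2.18] 29.15
False -110.57 [-7.66  0.42  2.16] 29.45
False -110.57 [-8.98 -0.36  2.49] 29.75
False -110.58 [-10.05   0.23   3.44] 30.05
False -110.53 [-11.59  -0.32   4.6 ] 30.35
False -110.53 [-12.21  -0.58   5.65] 30.65
False -110.55 [-12.61  -0.5    7.49] 30.95
False -110.52 [-13.07  -1.44   7.19] 31.25
False -110.54 [-14.34  -0.98   9.01] 31.55
```

Contact is firm at −110.5, with about 11 N on the pulley after subtracting jaw friction. I'll press a little more, hold, then back off.

```bash
python3 - <<'E'
from h import *
from bench import robot
import cv2
def F(): 
    f=np.array(robot.current_contact_force()); return np.round([f[:2]@xh,f[:2]@yh,f[2]],2)
x=-112.9+.3*19
for i in range(4):
    x+=.3
    robot.move_linear(W(x,0,47),speed=4); robot.sleep(.05); f=F(); print(S(robot.current_tcp_pos())[0],f)
    if f[0]<-16.5: break
robot.sleep(.5); print(F())
robot.move_linear(W(x-6,0,47),speed=10); print(F(),S(robot.current_tcp_pos()))
robot.move_linear(W(-150,0,47),speed=60); print(F())
robot.move_linear(W(-150,0,150),speed=120)
robot.move_ptp(W(-230,-230,250),[np.pi,0,t])
print(robot.current_t())
im=robot.get_image("side")["img"]; cv2.imwrite("pics/side5.png",cv2.resize(im[205:355,225:405],None,fx=4,fy=4,interpolation=cv2.INTER_CUBIC));cv2.imwrite("pics/side5f.png",im)
im=robot.get_image("top")["img"]; cv2.imwrite("pics/top5.png",cv2.resize(im[180:330,200:400],None,fx=4,fy=4,interpolation=cv2.INTER_CUBIC))
E
```

```text
-110.54 [-15.61  -1.77   9.08]
-110.51 [-16.58  -0.95   9.85]
[-17.    -2.06   9.34]
[-0.97 -0.43  0.38] [-111.44   -0.33   47.46]
[-0.41  0.17 -0.12]
36.2083
```

View pics/side5.png

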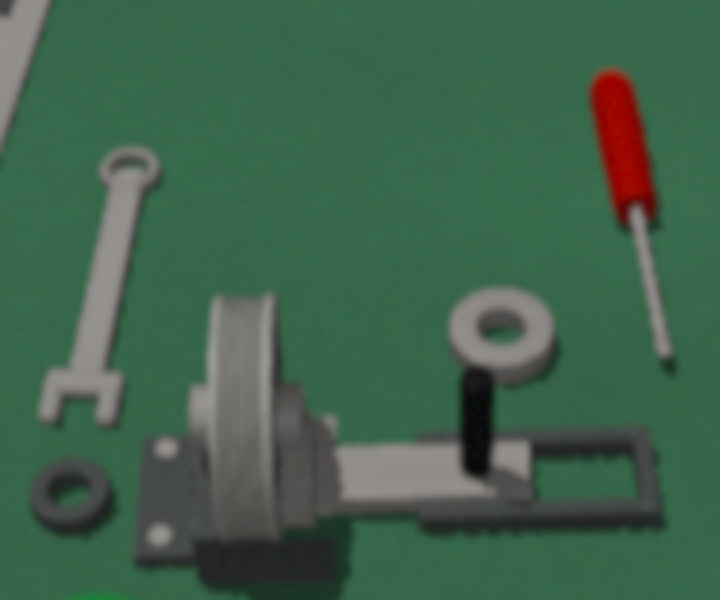

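View pics/top5.png

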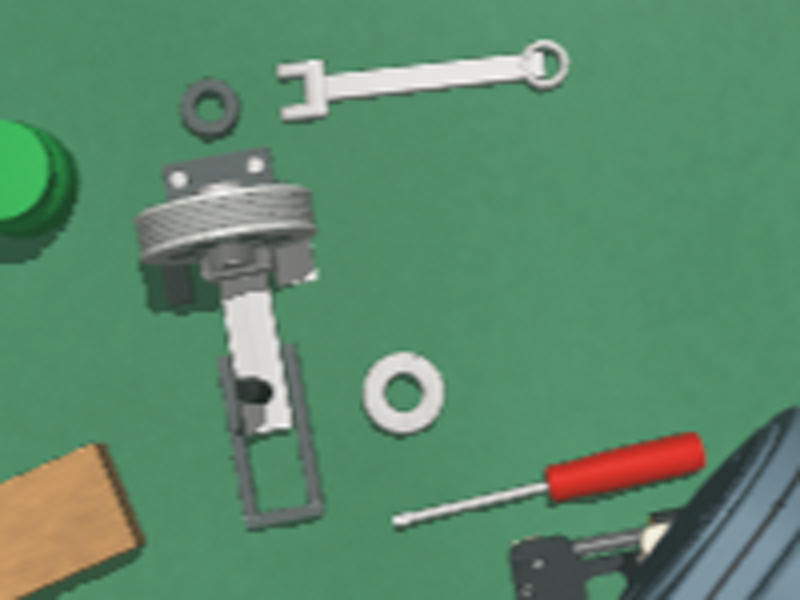

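```bash
python3 - <<'E'
from h import *
from bench import robot
z=lambda a,b:((a+.5)/4-.5+200,(b+.5)/4-.5+180)
print('post',S(pl('side',zs(478,374),80)),S(pl('top',z(254,391),80)))
a=pl('top',z(139,234),55);b=pl('top',z(314,206),55);print('pulley',S((a+b)/2),'yaw',np.arctan2((a-b)[1],(a-b)[0])-np.pi/2)
robot.hand_in()
E
```

```text
post [-94.75   0.17  80.  ] [-94.3   -2.32  80.  ]
pulley [14.03 -0.15 55.  ] yaw 0.18744581568099994
the job is handed in; nothing more can be done
```

I handed the job in at about 36 s of the 72 s allowed. The pulley is in the seat and nipped against the fixed cheek, and the arm is clear of everything. One point is unconfirmed: I could not see the balance weight.

**Rolling:** I pushed both boss ends from behind with the fingers straddling the disc. The pulley rolled about 166 mm over the ramp and dropped into the seat. It stayed upright, and the force readings after each move were about 1 N or less.

**Nipping:** I slid the jaw with closed fingers against its post until the pulley came up hard on the cheek. The push peaked at about 17 N and I held it there for 0.5 s. Sliding the jaw takes about 3–4 N, so roughly 13 N went onto the pulley. I then backed off and raised the arm away.

**Last checks:**
- **Seat position:** the pulley measures within 1 mm of the seat middle along the lane.
- **Jaw post:** it measures −94.5 mm in stand x, against the ideal −93. The post stopped moving as the force rose, which fits a full nip.
- **Pulley sideways position:** my rough single-view reading was x = 14 mm against the expected 10. That rim-end method is only good to a few millimetres.
- **Squareness:** the pulley's measured yaw is 0.19 rad against 0.21 for the stand, which is within picking error. No gap shows at the cheek.
- **Balance weight:** no view showed it. I infer it is underneath from the distance rolled (about 3 rad) and seeing no sign of skidding.
- **Other things on the bench:** the wrench, bearing, screwdriver and collar look unmoved. The grease tub and bit box are only partly in the last enlarged views, where nothing looks amiss. I did not check the hammer after the start, but the arm stayed away from it.

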